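# Lock the knife box with its curved pin

### The arm

A 6-joint arm with a two-finger parallel gripper is mounted at the origin on a cart in front of the work surface, level with it; the furniture and walls round the work are solid. World frame = base frame: x ahead of the robot, y to its left, z up, the work surface at z = 0. Lengths are in m, angles in degrees, forces in N, time in s.
With the tool pointing down it reaches from about 0.25 to 0.725 m from the base axis. Payload 9.7 kg.
Tool frame: the origin (TCP) lies between the finger pads; the fingertips stand bot.tcp_to_tips ahead of it and the grasp point (between the pads) lies 11 mm behind it (bot.tcp_to_tips is the distance from the TCP to the fingertips, in m); z points along the fingers, y is the line along which they close (so a half turn about z gives the same grasp; the last joint's range is limited). The gripper opens to 85 mm and grips with 20 to 120 N. Pads are 22 mm wide; open, the fingers measure 114 mm over their backs; the gripper's body (76 mm by 85 mm) begins 54 mm behind the grasp point. The pads swing forward as they close: fully open they stand 13 mm farther back than shut.
Start: joints at [-76.089, 4.979, 10.078, 95.1, 0, 90], TCP at [0.132, -0.534, 0.239] pointing down, gripper open.
Joint ranges: [-179.16, 179.16], [-48.56, 103.87], [-65.8, 70.77], [-126.05, 130.52], [-82.76, 87.17], [-180, 180]. Speed limits (degrees/s): [127.2, 127.2, 147.25, 180, 180, 180].

### API

Orientations are given as [roll, pitch, yaw] about the fixed x, y, z axes, in that order (R = Rz(yaw) Ry(pitch) Rx(roll)).
In Python, from workcell import bot gives the robot as it stands. The module is installed in compiled form; this text tells all that it offers.
- The arm moves only by the tool carry_out, never from a script. Its arguments are lists of equal length, an entry for each row: "linear": the shift along the world's x, y, z normalised to -1 to 1, where 1 is 2 cm, a list of three; "rotation": the turn, a rotation vector about the world's x, y, z normalised to -1 to 1, where 1 is 8 degrees, a list of three; "grip": the closure, from -1 (fully open) to 1 (shut). In form: {"linear": [[tx, ty, tz], ...], "rotation": [[rx, ry, rz], ...], "grip": [grip, ...]}. A call has 1 to 12 rows; each row shifts and turns the commanded pose from where the row before left it; what a row does not reach is not made up. A row lasts 1/10 s, in which the tool goes at most 50 mm and 8.59 degrees, less where a joint would pass 70% of its speed; a pose out of reach is approached as far as the arm can. A call with a number of a shift or a turn outside -1 to 1 is refused whole. A call with a gripper value outside its range is refused whole. The fingers move at their own pace and stop on an object; "grip_force" is the grip in N (left out, the last holds). Time passes only in rows, so rows that do not move let the fingers close. It gives the time, the measured TCP pose, the force, the opening and the grip force at its end, in the units of the state.
- bot.get_obs(): the state, without advancing time (a new reading comes with each control period).
- bot.camera(name): name is "scene" or "top" or "wrist"; returns the picture (420x560x3 uint8, blue, green, red); there is no depth.
- bot.camera_model(name): a dict with "fx", "fy", "cx", "cy" (pixels), "camera_from_world" (4x4, takes a point from world to camera coordinates). Camera axes: x right, y up, looking along -z (the intrinsics and any distortion apply to the point x, -y, -z); pixel columns grow to the right and rows downward; lengths in m; the calibration is good to about 2 mm. The wrist camera is an equidistant fisheye: a pixel r from the principal point sees the ray r / f radians off the axis. A picture is of the moment at which its call begins: read the wrist's pose just before it. camera_model takes no time and is no camera call; for the wrist camera it gives the pose at the moment of the call.
- bot.job_done(): hands the job in; it is judged then, once.
The state is a dict: "time": time; "q": joint angles; "qd": joint speeds; "joint_efforts": joint torques, N m; "ee_pos": TCP position; "tcp_rot": TCP orientation; "wrist_force": force on the tool from outside, world axes, zero at the start; "torque": the same for the moment, N m; "opening": finger opening in m; "grasp_force": force on a finger pad.
Only numpy, scipy, OpenCV 4.12 (cv2) and the standard library are available. Lean on these libraries where they do the work, as an engineer would, in place of code of your own. Each camera call takes 0.05 s, during which the arm holds its last target. There are 200 camera calls.

### The job

Lock the knife box: pick up the curved steel pin by its upright tab, enter its tip into the eye on the fixed end and swing the pin along its own arc, through that eye and then through the eye on the lid, until its crossbar meets the spring stop. Press it home there with about 6 N for half a second, never pushing harder than 12 N on the stop or on an eye, then let go and leave the pin lying through both eyes. Do not shove or knock over the salt shaker, garlic or spice jar that stand about.

Things in the scene. Friction and masses are not known exactly. Their poses are not given: they have to be found in the camera images.
- lock_pin: Loose bent steel pin, 0.1 kg, lying flat. Round bar 8 mm thick bent to a flat arc of 55 mm radius (middle line). Origin: arc's centre, level with the pin's underside; middle line 4 mm above; z up, x towards the tip. Counterclockwise from above: tip end at 0 deg, crossbar at -90, upright tab at -106, where the bar ends. It goes tip first, counterclockwise, into the eyes.
- pin_tip (a point): End of the pin's rounded tip, on the bar's middle line.
- pin_center (a point): Centre of the pin's arc, 4 mm above the underside, level with the bar's middle line.
- pin_bar (a point): Middle of the crossbar, on the bar's middle line: 5 mm along the bar, 30 mm radially, 8 mm high, flush with the pin's underside.
- pin_tab (a point): Grip point, in the upright flat tab (10 mm thick radially, 26 mm wide along the arc, from the underside up to 44 mm), 36 mm above the underside, 32 mm above the bar's middle line. Fingers close radially, along the line from pin_center to here; gripped here, fingertips pass over the eyes.
- knife_box: Light wooden knife box, fixed, 160 (x) x 228 (y) x 50 mm high, flat top. Origin on the worktop under lock_center, 80 mm from its +y side and from both x sides. Seam between fixed end (+y) and closed lid (-y) at y = -20 mm.
- lock_center (a point): Centre of the 55 mm circle on which both eyes sit, 56 mm above the worktop, 6 mm above the box top: level of the bar's middle line in the middle of the eyes. With the pin's arc centred here, its yaw in the box frame is where the tip stands: at 169 deg the pin can be lowered in, just short of eye_a (180 deg); then it turns counterclockwise through eye_b (228 deg) to the stop, 69 to 89 deg in all.
- eye_a: First eye, on the fixed end: upright round steel ring, hole 13 mm, ring wire 5 mm, half sunk in the box top, topmost point 11.5 mm above its middle. Origin in the middle of the hole; x along the hole in the direction the pin travels, y towards lock_center, z up. A pin sliding on the box top (2 mm low) also fits through.
- eye_b: Second eye, on the lid, like the first, 48 deg further along the same circle; same axes.
- stop_base: Bracket of the spring stop. Origin on the circle at 162 deg, axes as the eyes; dark steel block outside the circle. Two dark posts, 6 mm thick, 14 mm apart, straddle the pin's path, open above, top 6 mm over the middle line; they stop the crossbar and yield in +x, 6 N per mm, 5 mm at most. Their middle lies anywhere from 8 mm before to 8 mm after the origin: not measured, find it by feel.
- salt_shaker: Salt shaker, loose bystander, 44 mm wide, 90 mm tall; origin at its underside.
- garlic: Garlic bulb, loose bystander, 48 mm; origin at its underside.
- spice_jar: Spice jar with a red cap, loose bystander, 45 mm wide, 106 mm tall; origin at its underside.
Mind the look-alikes: they are no part of the job. What is shaped like the lock_pin but yellow is not meant.

How it is judged:
By the outcome, as a careful person would: the job done as asked, in the order asked, and still so for the second after the job is handed in, with the robot touching nothing.
It also fails if it takes over 72 s, if anything falls off the work surface, if the arm or the gripper's body presses on something with over 40 N, if the wrist force passes 120 N, or if a joint passes its speed limit or range.

## Working session

There is one attempt and no reset: what is moved stays moved. The work goes in short steps, Python scripts to look and compute and a tool call to move; the robot and the scene stay as the last step left them, time stands still between calls to the robot, and variables do not carry over. Pictures are saved under pics/ and viewed, at most 10 in all, crops included, and the job is handed in when it is done.

Besides the shell and the picture viewer there is one more tool, called after "Request:" as name(argument=value, ...) on one line, values as JSON. carry_out: Moves the arm, as the interface text tells. Its arguments: {"type":"object","properties":{"linear":{"type":"array","items":{"type":"array","items":{"type":"number"}}},"rotation":{"type":"array","items":{"type":"array","items":{"type":"number"}}},"grip":{"type":"array","items":{"type":"number"}},"grip_force":{"type":"number"}},"required":["linear","rotation","grip"]}

```bash
mkdir -p pics; python3 - <<'E'
from workcell import bot
import cv2,numpy as np
for n in ["scene","top"]:
    cv2.imwrite(f"pics/{n}0.png",bot.camera(n))
    print(n,bot.camera_model(n))
o=bot.get_obs();print(o, bot.tcp_to_tips)
E
```

```text
scene {'fx': 529.0205682391179, 'fy': 529.0205682391179, 'cx': 276.4918463881934, 'cy': 204.47798340369047, 'camera_from_world': array([[-0.68675716, -0.72669236, -0.01681713,  0.29686644],
       [ 0.41552431, -0.41146198,  0.81119578, -0.30699231],
       [-0.59640938,  0.55010658,  0.5845328 , -0.88280674],
       [ 0.        ,  0.        ,  0.        ,  1.        ]])}
top {'fx': 542.785984762084, 'fy': 542.785984762084, 'cx': 273.20828607447214, 'cy': 209.6018577908518, 'camera_from_world': array([[-0.00350032, -0.99995869,  0.00838899, -0.12111693],
       [ 0.9974207 , -0.00288976,  0.07171889, -0.53856845],
       [-0.07169168,  0.00861839,  0.99738961, -1.26901365],
       [ 0.        ,  0.        ,  0.        ,  1.        ]])}
{'time': 0.1, 'q': array([-7.60900943e+01,  5.00822406e+00,  1.00408356e+01,  9.50978068e+01,
        7.40553288e-04,  9.00004308e+01]), 'qd': array([-0.06714122, -0.10484648,  0.22852697, -0.01961381, -0.00860346,
       -0.00189252]), 'joint_efforts': array([-1.41759145e-03, -5.21560514e+01,  4.65654230e+01,  1.61026453e-02,
       -8.51222990e-05, -3.34756809e-07]), 'ee_pos': array([ 0.13217985, -0.53370341,  0.2386678 ]), 'tcp_rot': array([-1.79934805e+02, -7.40062585e-04,  1.39094741e+01]), 'wrist_force': array([ 0.5419837 , -0.15006787, -0.21578383]), 'torque': array([ 0.00230701, -0.00269024,  0.02061677]), 'grasp_force': 0.0, 'opening': 0.08559288478798105} 0.008
```

View pics/top0.png

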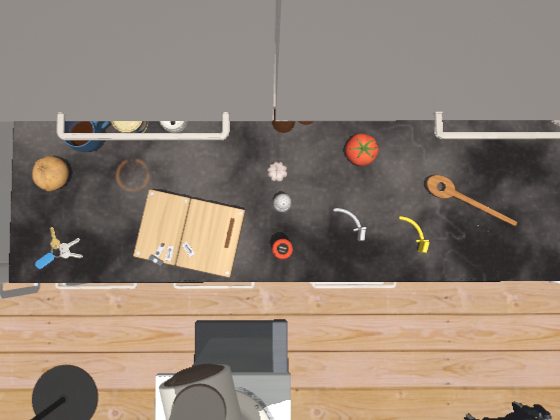

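View pics/scene0.png

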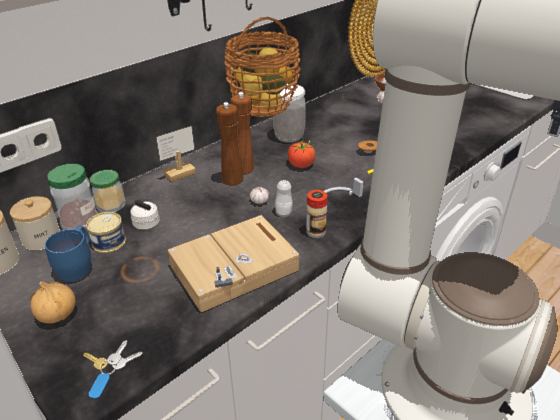

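The top view shows the box at about (190,233), the steel pin at (350,222), the yellow look-alike at (414,233), and the jar, shaker and garlic in a column near x=280. The eyes and stop are at about (155-190, 245-260). Next I'll enlarge these.

```bash
python3 - <<'E'
import cv2,numpy as np
t=cv2.imread("pics/top0.png");s=cv2.imread("pics/scene0.png")
def c(im,x,y,w,h,k):return cv2.resize(im[y:y+h,x:x+w],None,fx=k,fy=k,interpolation=cv2.INTER_CUBIC)
a=c(t,128,184,124,98,6); cv2.imwrite("pics/box.png",a)
p=c(t,328,202,44,44,9); q=c(s,205,250,55,44,9)[:396,:400]
cv2.imwrite("pics/pin.png",np.hstack([p,q]))
E
```

```text
(no output)
```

View pics/box.png

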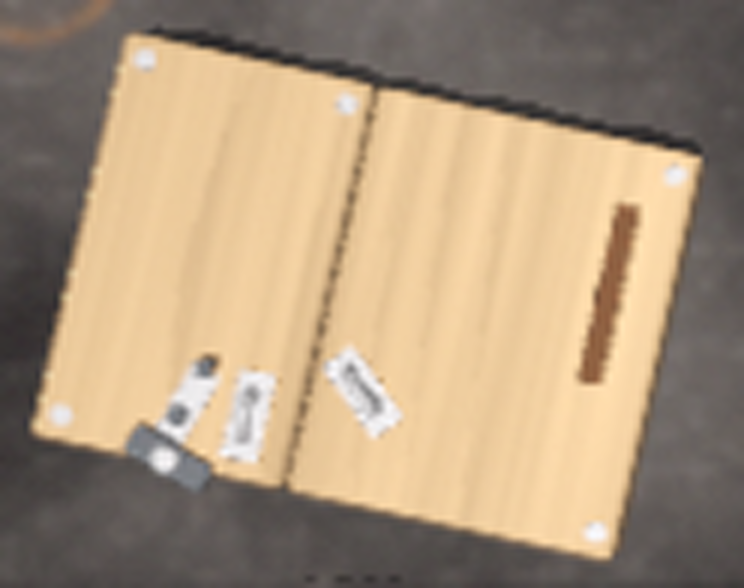

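View pics/pin.png

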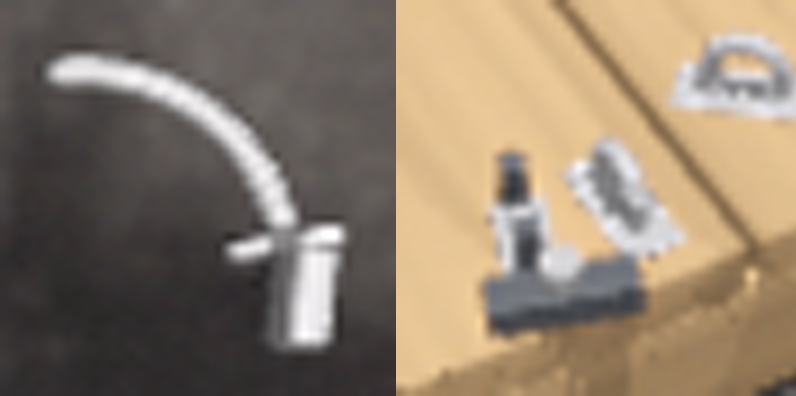

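The top crop shows the box-top corners at about (127,35), (703,155), (612,558) and (33,432), scale 6. Eye_a is at (250,415), eye_b at (362,390) and the posts at (180,415)/(207,365). In the pin crop (scale 9) the tip is at (50,72), the crossbar middle at (288,242) and the tab top at (315,295).

```bash
cat > h.py <<'E'
from workcell import bot
import numpy as np,cv2
from scipy.optimize import least_squares
from scipy.spatial.transform import Rotation as Ro
def proj(n,P,m=None):
    m=m or bot.camera_model(n);P=np.atleast_2d(P)
    c=(m["camera_from_world"]@np.c_[P,np.ones(len(P))].T).T
    x,y,z=c[:,0],-c[:,1],-c[:,2]
    if n=="wrist":
        r=np.hypot(x,y);k=np.arctan2(r,z)/np.maximum(r,1e-9)
    else: k=1/z
    return np.c_[m["cx"]+m["fx"]*x*k,m["cy"]+m["fy"]*y*k]
def crop2px(uv,x,y,k): return (np.array(uv,float)+.5)/k-.5+[x,y]
def place(p,L):
    a=np.deg2rad(p[2]);c,s=np.cos(a),np.sin(a);L=np.atleast_2d(L)
    return np.c_[p[0]+c*L[:,0]-s*L[:,1],p[1]+s*L[:,0]+c*L[:,1],L[:,2]]
def pol(r,d,z): d=np.deg2rad(d);return np.c_[r*np.cos(d),r*np.sin(d),z+0*d]
E
python3 - <<'E'
from h import *
m=bot.camera_model("top");ms=bot.camera_model("scene")
c=crop2px([(127,35),(703,155),(612,558),(33,432)],128,184,6)
L=np.array([[.08,.08,.05],[.08,-.148,.05],[-.08,-.148,.05],[-.08,.08,.05]])
r=least_squares(lambda p:(proj("top",place(p,L),m)-c).ravel(),[.55,.1,-12]);b=r.x
print("box",b,r.fun.round(2))
E=pol(.055,np.array([180,228.]),.056)
print("eyes pred",proj("top",place(b,E),m),"meas",crop2px([(250,415),(362,390)],128,184,6))
print("scene pred",proj("scene",place(b,E),ms),"meas (229,271),(243.4,257.5)")
k=crop2px([(50,72),(288,242),(315,295)],328,202,9)
a=crop2px([(100,72),(150,83),(200,110),(240,150),(268,190)],328,202,9)
K=np.r_[pol(.055,np.array([0.,-90]),.004),pol(.055,np.array([-106.]),.044)]
def f(v):
    return np.r_[(proj("top",place(v[:3],K),m)-k).ravel(),(proj("top",place(v[:3],pol(.055,v[3:],.004)),m)-a).ravel()]
r=least_squares(f,[.55,-.25,90,-10,-25,-40,-55,-70]);p=r.x[:3];print("pin",p,r.x[3:],r.fun.round(2))
print("pin scene tab top,tip",proj("scene",place(p,K),ms))
tab=place(p,pol(.055,np.array([-106.]),.036))[0];print("tab",tab,"radial dir",p[2]-106)
for n,u,z in [("salt",(283,202),.09),("garlic",(278,172),.04),("jar",(283,249),.106)]:
    q=least_squares(lambda w:(proj("top",[[w[0],w[1],z]],m)-u).ravel(),[.5,-.1]).x;print(n,q)
E
```

```text
box [  0.49063881   0.10514103 -12.32609843] [-0.05 -0.88 -0.04 -0.24  0.23  0.51 -0.14  0.59]
eyes pred [[168.85954561 252.86419318]
 [188.04105513 248.83504347]] meas [[169.25       252.75      ]
 [187.91666667 248.58333333]]
scene pred [[231.46357617 269.24996433]
 [245.29787869 256.75905717]] meas (229,271),(243.4,257.5)
pin [ 0.48426141 -0.27538642  9.24202267] [-14.57286089 -28.87380042 -44.76651504 -60.67488246 -74.3729759 ] [-0.23  0.19 -0.2   0.11 -0.09  0.17  0.   -0.02  0.01 -0.03  0.09 -0.13
  0.29 -0.24  0.12 -0.06]
pin scene tab top,tip [[323.83035944 192.8214834 ]
 [353.6392962  190.12286586]
 [359.55222927 179.2905982 ]]
tab [ 0.47778925 -0.33000429  0.036     ] radial dir -96.75797732696466
salt [ 0.55020142 -0.1443011 ]
garlic [ 0.62525797 -0.13423211]
jar [ 0.44485726 -0.14337384]
```

Request:
carry_out(linear=[[0.9,0.5,0],[0.9,0.5,0],[0.9,0.5,0],[0.9,0.5,0],[0.9,0.5,0],[0.9,0.5,0],[0.9,0.5,0],[0.9,0.5,0],[0.9,0.5,0],[0.9,0.5,0],[0.9,0.5,0],[0.9,0.5,0]], rotation=[[0,0,-0.2],[0,0,-0.2],[0,0,-0.2],[0,0,-0.2],[0,0,-0.2],[0,0,-0.2],[0,0,-0.2],[0,0,-0.2],[0,0,-0.2],[0,0,-0.2],[0,0,-0.2],[0,0,-0.2]], grip=[-1,-1,-1,-1,-1,-1,-1,-1,-1,-1,-1,-1])

```text
time: 1.3
ee_pos: [0.3489, -0.4133, 0.2389]
tcp_rot: [-180.0, 0.0, -5.4]
wrist_force: [0.4, -0.4, -0.4]
opening: 0.0853
grasp_force: 0.0
```

```bash
python3 -c "
from h import *
o=bot.get_obs();print(o['time'],o['q'],o['ee_pos'],o['tcp_rot'])"
```

```text
1.3 [-4.98312970e+01  3.74396992e+00  8.72412960e+00  9.50184710e+01
 -1.39055250e-04  1.35525537e+02] [ 0.34887448 -0.41329595  0.23890466] [-1.79973259e+02  2.74349857e-02 -5.35682800e+00]
```

Request:
carry_out(linear=[[0.92,0.59,-0.6],[0.92,0.59,-0.6],[0.92,0.59,-0.6],[0.92,0.59,-0.6],[0.92,0.59,-0.6],[0.92,0.59,-0.6],[0.92,0.62,-0.6],[0,0,0],[0,0,0]], rotation=[[0,0,-0.025],[0,0,-0.025],[0,0,-0.025],[0,0,-0.025],[0,0,-0.025],[0,0,-0.025],[0,0,-0.025],[0,0,0],[0,0,0]], grip=[-1,-1,-1,-1,-1,-1,-1,-1,-1])

```text
time: 2.2
ee_pos: [0.4769, -0.3303, 0.1548]
tcp_rot: [-180.0, 0.1, -6.6]
wrist_force: [-0.2, -0.7, -0.7]
opening: 0.0853
grasp_force: 0.0
```

```bash
python3 - <<'E'
from h import *
import json
m=bot.camera_model("wrist");im=bot.camera("wrist");cv2.imwrite("pics/w1.png",im)
o=bot.get_obs();print(o['time'],o['q'],o['ee_pos'],o['tcp_rot'])
np.savez("w1.npz",**m)
p=[.48426,-.27539,9.242]
K=np.r_[pol(.055,np.array([0.,-90]),.004),pol(.055,np.array([-106.]),.044)]
print(proj("wrist",place(p,K),m),m)
big=cv2.resize(im,None,fx=1.42,fy=1.42);cv2.imwrite("pics/w1b.png",big)
E
```

```text
2.25 [-3.47527509e+01  8.25887120e+00  4.38307567e+00  8.61429012e+01
 -1.34012728e-02  1.51921586e+02] [ 0.47671747 -0.33082344  0.155393  ] [ 1.79996976e+02  2.28038735e-02 -6.67433549e+00]
[[204.00830075 139.01605961]
 [280.23686444 179.52815316]
 [282.55196988 209.25564715]] {'fx': 325.19226210127806, 'fy': 325.19226210127806, 'cx': 282.9878652176059, 'cy': 210.75940507883243, 'camera_from_world': array([[-1.16154388e-01, -9.93231053e-01,  4.82919257e-04,
        -2.72644128e-01],
       [ 9.43709850e-01, -1.10514666e-01, -3.11766304e-01,
        -4.72452511e-01],
       [ 3.09709344e-01, -3.57572887e-02,  9.50158691e-01,
        -4.59689278e-01],
       [ 0.00000000e+00,  0.00000000e+00,  0.00000000e+00,
         1.00000000e+00]])}
```

View pics/w1b.png

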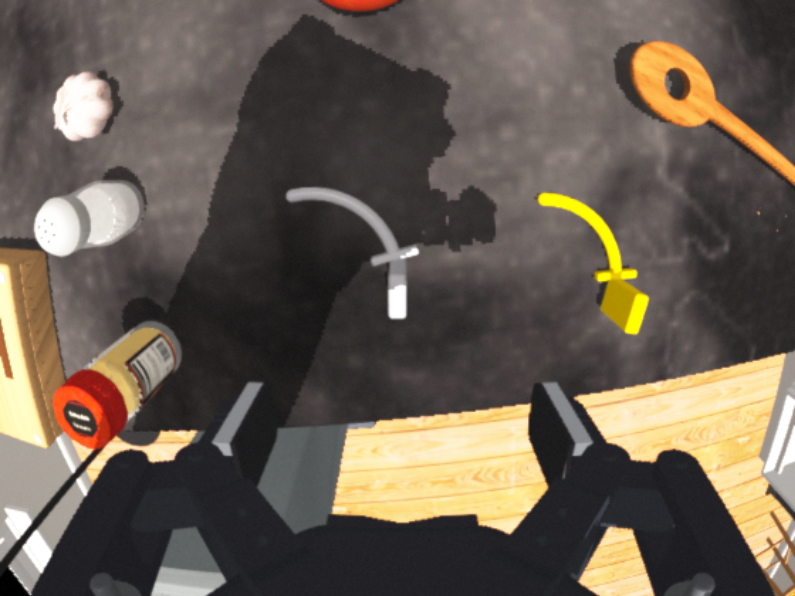

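The wrist view puts the tab top at (397,299), the crossbar at (395,256) and the tip at (288,194). All are within about 2 px of the predictions, and the tab is centred between the fingers. I'll go down and grip.

Request:
carry_out(linear=[[0,0,-0.9],[0,0,-0.9],[0,0,-0.9],[0,0,-0.9],[0,0,-0.9],[0,0,-0.9],[0,0,-0.5],[0,0,-0.5],[0,0,0],[0,0,0]], rotation=[[0,0,0],[0,0,0],[0,0,0],[0,0,0],[0,0,0],[0,0,0],[0,0,0],[0,0,0],[0,0,0],[0,0,0]], grip=[-1,-1,-1,-1,-1,-1,-1,-1,-1,-1])

```text
time: 3.25
ee_pos: [0.4771, -0.331, 0.0279]
tcp_rot: [180.0, -0.0, -6.7]
wrist_force: [0.1, 0.0, 1.1]
opening: 0.085
grasp_force: 0.0
```

Request:
carry_out(linear=[[0,0,0],[0,0,0],[0,0,0],[0,0,0],[0,0,0],[0,0,0],[0,0,0],[0,0,0],[0,0,0],[0,0,0]], rotation=[[0,0,0],[0,0,0],[0,0,0],[0,0,0],[0,0,0],[0,0,0],[0,0,0],[0,0,0],[0,0,0],[0,0,0]], grip=[0,0.4,1,1,1,1,1,1,1,1], grip_force=60)

```text
time: 4.25
ee_pos: [0.4771, -0.3307, 0.0275]
tcp_rot: [180.0, -0.0, -6.7]
wrist_force: [-1.1, 0.6, 3.5]
opening: 0.0086
grasp_force: 58.9
```

Request:
carry_out(linear=[[0,0,0.3],[0,0,0.8],[0,0,0.9],[0,0,0.9],[0,0,0.9],[0,0,0.9],[0,0,0.9],[0,0,0.9],[0,0,0.6],[0,0,0.3],[0,0,0]], rotation=[[0,0,0],[0,0,0],[0,0,0],[0,0,0],[0,0,0],[0,0,0],[0,0,0],[0,0,0],[0,0,0],[0,0,0],[0,0,0]], grip=[1,1,1,1,1,1,1,1,1,1,1])

```text
time: 5.35
ee_pos: [0.4772, -0.3308, 0.1757]
tcp_rot: [180.0, -0.0, -6.7]
wrist_force: [0.2, 0.2, -1.5]
opening: 0.0087
grasp_force: 58.4
```

Request:
carry_out(linear=[[0.09,0.5,0],[0.09,0.9,0],[0.09,0.9,0],[0.09,0.9,0],[0.09,0.9,0],[0.09,0.9,0],[0.09,0.9,0],[0.09,0.9,0],[0.09,0.9,0],[0.09,0.9,0],[0.09,0.9,0],[0.09,0.9,0]], rotation=[[0,0,0.3],[0,0,0.7],[0,0,0.7],[0,0,0.7],[0,0,0.7],[0,0,0.7],[0,0,0.7],[0,0,0.7],[0,0,0.7],[0,0,0.7],[0,0,0.7],[0,0,0.7]], grip=[1,1,1,1,1,1,1,1,1,1,1,1])

```text
time: 6.55
ee_pos: [0.4981, -0.1212, 0.1742]
tcp_rot: [-179.9, 0.0, 57.7]
wrist_force: [0.3, -0.2, -1.0]
opening: 0.0091
grasp_force: 58.4
```

Request:
carry_out(linear=[[0.09,0.9,0],[0.09,0.9,0],[0.09,0.9,0],[0.09,0.9,0],[0.09,0.9,0],[0.09,0.9,0],[0.09,0.9,0],[0.09,0.9,0],[0.09,0.9,0],[0.09,0.9,0],[0.09,0.9,0],[0,0,0]], rotation=[[0,0,0.7],[0,0,0.7],[0,0,0.7],[0,0,0.7],[0,0,0.7],[0,0,0.7],[0,0,0.7],[0,0,0.7],[0,0,0.7],[0,0,0.7],[0,0,0.7],[0,0,0]], grip=[1,1,1,1,1,1,1,1,1,1,1,1])

```text
time: 7.75
ee_pos: [0.5178, 0.0773, 0.1741]
tcp_rot: [-179.9, -0.1, 119.3]
wrist_force: [-0.7, 0.2, -1.3]
opening: 0.0086
grasp_force: 58.5
```

Request:
carry_out(linear=[[0.095,0.88,-0.5],[0.095,0.88,-0.6],[0.095,0.88,-0.6],[0.095,0.88,-0.6],[0,0,-0.5],[0,0,0],[0,0,0]], rotation=[[0,0,0.67],[0,0,0.67],[0,0,0.67],[0,0,0.67],[0,0,0],[0,0,0],[0,0,0]], grip=[1,1,1,1,1,1,1])

```text
time: 8.45
ee_pos: [0.5257, 0.145, 0.1192]
tcp_rot: [-180.0, -0.0, 140.2]
wrist_force: [0.5, 0.4, -1.4]
opening: 0.0089
grasp_force: 58.6
```

```bash
python3 - <<'E'
from h import *
m=bot.camera_model("wrist");im=bot.camera("wrist");o=bot.get_obs();print(o['q'],o['ee_pos'],o['tcp_rot'])
np.savez("w2.npz",**m,ee=o['ee_pos'],rot=o['tcp_rot']);cv2.imwrite("pics/w2.png",im)
b=[.49064,.10514,-12.326]
print(proj("wrist",place(b,np.r_[pol(.055,np.array([180,228.]),.056),[[0,0,.056]]]),m))
cv2.imwrite("pics/w2b.png",cv2.resize(im,None,fx=1.42,fy=1.42,interpolation=cv2.INTER_CUBIC))
t=bot.camera("top");cv2.imwrite("pics/t2.png",t)
E
```

```text
[ 1.54209285e+01  3.67380976e+00 -4.52409059e+00  8.17890708e+01
 -7.12789728e-03  5.51875773e+01] [0.52602489 0.14506239 0.11969075] [1.79993372e+02 1.32902632e-02 1.40233350e+02]
[[160.87953401 158.31514649]
 [129.45252933 210.03322894]
 [203.35004838 229.63791181]]
```

View pics/w2b.png

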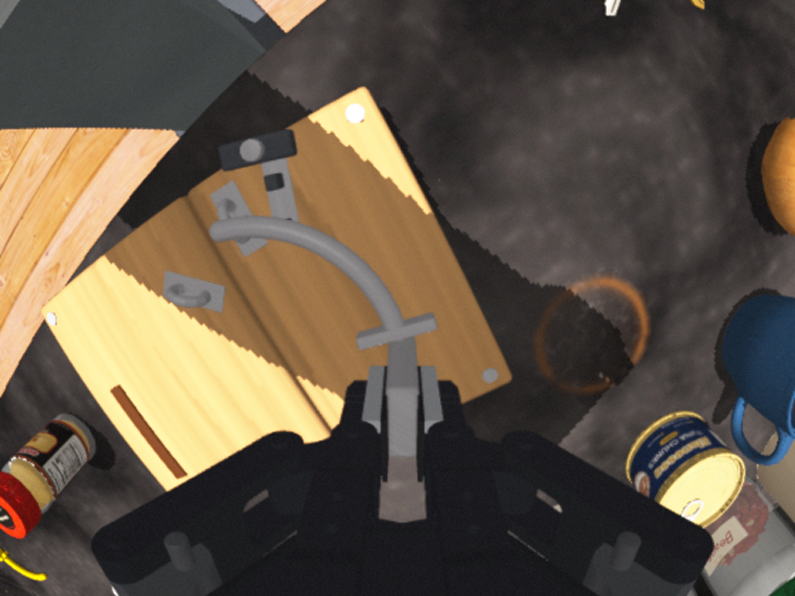

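The wrist view shows the pin held by the tab, with the tip at (218,230), the crossbar at (398,330), eye_a at about (232,208) half hidden, eye_b at (190,292) and the stop at (258,150). I'll enlarge it to measure pin and eyes together.

```bash
python3 - <<'E'
import cv2,numpy as np
im=cv2.imread("pics/w2.png")[85:250,110:310]
im=cv2.resize(im,None,fx=3.6,fy=3.6,interpolation=cv2.INTER_CUBIC)
im=(255*(im/255.)**.6).astype(np.uint8)
cv2.imwrite("pics/w2c.png",im)
E
```

```text
(no output)
```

View pics/w2c.png

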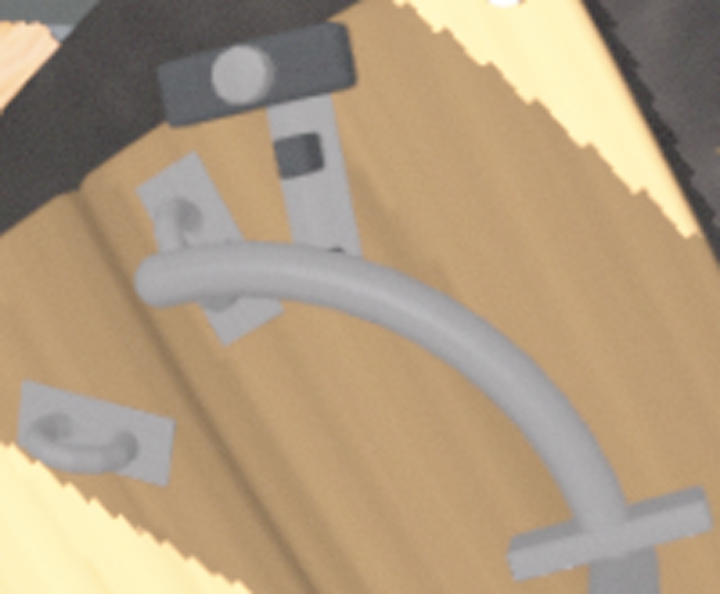

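In the enlarged crop the eye_a plate centre is at (211,249), the eye_b plate centre at (95,433), the tip at (137,280) and the crossbar middle at about (610,535).

```bash
python3 - <<'E'
from h import *
d=np.load("w2.npz");m={k:(d[k] if d[k].ndim else float(d[k])) for k in ["fx","fy","cx","cy","camera_from_world"]}
cp=lambda u:crop2px(u,110,85,3.6)
ep=cp([(211,249),(95,433)])
E_=pol(.055,np.array([180,228.]),.051)
r=least_squares(lambda p:(proj("wrist",place(p,E_),m)-ep).ravel(),[.49,.105,-12]);print("box free yaw",r.x,r.fun.round(2))
r2=least_squares(lambda p:(proj("wrist",place([p[0],p[1],-12.33],E_),m)-ep).ravel(),[.49,.105]);b=[*r2.x,-12.33];print("box",b,r2.fun.round(2))
seam=np.array([[x,-.02,.05] for x in (-.075,-.03,0.02)]);print("seam pred crop",(proj("wrist",place(b,seam),m)-[110,85]+.5)*3.6-.5)
k=cp([(137,280),(610,535)])
a=cp([(240,268),(330,279),(400,307),(470,352),(530,410),(575,470)])
def fit(z):
    K=pol(.055,np.array([0.,-90]),z)
    def f(v): return np.r_[(proj("wrist",place(v[:3],K),m)-k).ravel(),(proj("wrist",place(v[:3],pol(.055,v[3:],z)),m)-a).ravel()]
    return least_squares(f,[.49,.1,157,-20,-35,-48,-60,-70,-80])
for z in (.0915,.0957,.100):
    r=fit(z);print(z,"pin",r.x[:3],r.cost,r.fun.round(2))
ee=d["ee"];yaw=d["rot"][2];th=np.deg2rad(yaw-90+180)
print("pin from gripper",ee[:2]+.055*np.array([np.cos(th),np.sin(th)]),yaw+16)
E
```

```text
box free yaw [  0.49125568   0.108818   -12.65328514] [-0.03  0.04  0.04 -0.05]
box [np.float64(0.4912068433855881), np.float64(0.10910053584558921), -12.33] [-0.17 -0.07  0.19  0.06]
seam pred crop [[ 78.82015896 209.9949642 ]
 [195.77398316 413.09647889]
 [330.73122169 626.95602882]]
0.0915 pin [4.89768162e-01 1.01286361e-01 1.55376636e+02] 9.334735013349484 [ 2.3   1.51 -2.97 -0.78  0.    0.26 -0.04  0.17  0.21 -0.43  0.5  -0.64
  0.58 -0.48 -0.31  0.17]
0.0957 pin [4.89550983e-01 1.02397191e-01 1.55385336e+02] 3.6083480083802346 [ 0.33  1.26 -1.8   0.65 -0.   -0.15 -0.01  0.03  0.22 -0.46  0.52 -0.67
  0.71 -0.6   0.04 -0.02]
0.1 pin [4.89328127e-01 1.03535189e-01 1.55396864e+02] 6.0598341605836366 [-1.8   0.98 -0.54  2.18  0.01 -0.58  0.03 -0.11  0.24 -0.49  0.55 -0.71
  0.84 -0.72  0.41 -0.23]
pin from gripper [0.49084346 0.10278631] 156.23334961918283
```

Request:
carry_out(linear=[[0,0.12,-0.5],[0,0.12,-0.5],[0,0,0],[0,0,0],[0,0,0]], rotation=[[0,0,0],[0,0,0],[0,0,0],[0,0,0],[0,0,0]], grip=[1,1,1,1,1])

```text
time: 9.05
ee_pos: [0.5261, 0.1506, 0.0994]
tcp_rot: [180.0, 0.0, 140.4]
wrist_force: [-0.2, -0.5, -1.0]
opening: 0.009
grasp_force: 58.6
```

```bash
python3 - <<'E'
from h import *
m=bot.camera_model("wrist");im=bot.camera("wrist");o=bot.get_obs();print(o['ee_pos'],o['tcp_rot'],o['wrist_force'])
np.savez("w3.npz",**m,ee=o['ee_pos'],rot=o['tcp_rot']);cv2.imwrite("pics/w3.png",im)
s=bot.camera("scene");cv2.imwrite("pics/s3.png",s)
a=cv2.resize(im[105:245,115:305],None,fx=4.2,fy=4.2,interpolation=cv2.INTER_CUBIC)
a=(255*(a/255.)**.6).astype(np.uint8)
cv2.imwrite("pics/w3c.png",a);print(a.shape)
E
```

```text
[0.52616724 0.1505727  0.09956301] [1.79981685e+02 1.43188628e-02 1.40352635e+02] [-0.30934744  0.52158438 -1.88606657]
(588, 798, 3)
```

View pics/w3c.png

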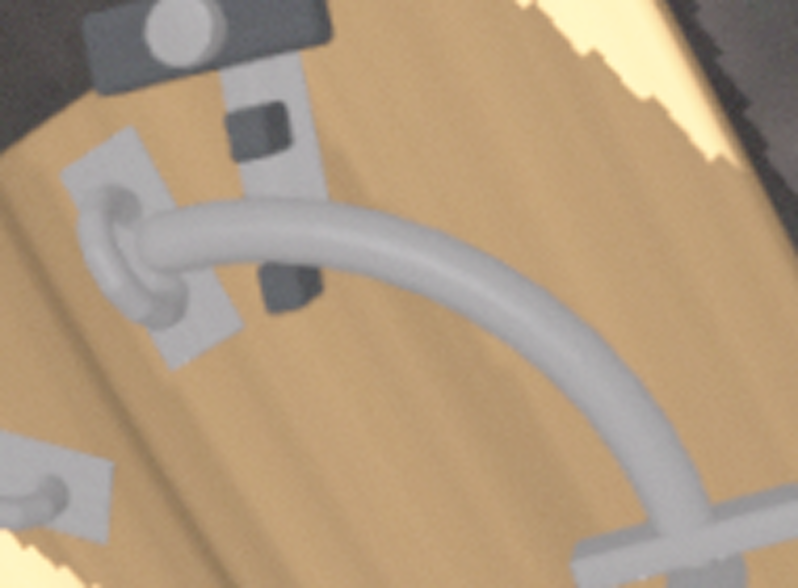

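```bash
cat > fit.py <<'E'
from h import *
d=np.load("w3.npz");m={k:(d[k] if d[k].ndim else float(d[k])) for k in ["fx","fy","cx","cy","camera_from_world"]}
cp=lambda u:crop2px(u,115,105,4.2); inv=lambda P:((proj("wrist",P,m)-[115,105]+.5)*4.2-.5).round(0)
ep=cp([(152.5,249)]);E_=pol(.055,np.array([180.]),.051)
r2=least_squares(lambda p:(proj("wrist",place([p[0],p[1],-12.33],E_),m)-ep).ravel(),[.49,.105]);b=[*r2.x,-12.33];print("box",b)
print("eye_b foot/plate centre",inv(place(b,pol(.055,np.array([228.]),.051))))
print("eye_a feet",inv(place(b,pol(np.array([.046,.064]),np.array([180.,180]),.051))), "top",inv(place(b,pol(.055,np.array([180.]),.0675))))
for dl in (-8,0,8): print("posts tops",dl,inv(place(b,pol(np.array([.045,.065]),162.+np.rad2deg(dl/55)*np.ones(2),.062))))
k=cp([(139,243)])
a=cp([(280,230),(360,243),(495,300),(570,362),(630,430),(675,505)])
z=d["ee"][2]-.0275+.004
K=pol(.055,np.array([0.]),z)
def f(v): return np.r_[(proj("wrist",place(v[:3],K),m)-k).ravel(),(proj("wrist",place(v[:3],pol(.055,v[3:],z)),m)-a).ravel()]
r=least_squares(f,[.49,.1,157,-20,-35,-48,-60,-70,-80]);print("pin",r.x[:3],r.fun.round(2))
ee=d["ee"];yaw=d["rot"][2];th=np.deg2rad(yaw+90)
g=[*(ee[:2]+.055*np.array([np.cos(th),np.sin(th)])),yaw+16];print("pin from gripper",g)
print("gripper pin proj",inv(place(g,pol(.055,np.array([0,-10,-30,-50,-70.]),z))))
E
python3 fit.py
```

```text
box [np.float64(0.4912163959493015), np.float64(0.10913139362992935), -12.33]
eye_b foot/plate centre [[ 18. 478.]]
eye_a feet [[183. 302.]
 [122. 196.]] top [[106. 271.]]
posts tops -8 [[291. 286.]
 [279. 136.]]
posts tops 0 [[246. 292.]
 [213. 146.]]
posts tops 8 [[203. 304.]
 [151. 166.]]
pin [4.90048539e-01 1.07942328e-01 1.55433388e+02] [ 0.39  1.12  0.02 -0.38  0.15 -0.58  0.1  -0.16  0.41 -0.41 -0.04  0.03
 -0.98  0.4 ]
pin from gripper [np.float64(0.49107389889923014), np.float64(0.10822346390378296), np.float64(156.3526345031779)]
gripper pin proj [[141. 254.]
 [209. 237.]
 [357. 243.]
 [502. 304.]
 [619. 410.]]
```

The wrist crop shows the pin just above and in line with the eye_a ring at (140,260), with the bar between the posts at (258,131) and (290,288). Only about a 1 mm correction is needed. I'll lower it.

Request:
carry_out(linear=[[0.03,0.05,0],[0,0,-0.25],[0,0,-0.25],[0,0,-0.25],[0,0,-0.2],[0,0,0],[0,0,0]], rotation=[[0,0,0],[0,0,0],[0,0,0],[0,0,0],[0,0,0],[0,0,0],[0,0,0]], grip=[1,1,1,1,1,1,1])

```text
time: 9.85
ee_pos: [0.5266, 0.1515, 0.0802]
tcp_rot: [-180.0, -0.0, 140.3]
wrist_force: [-0.2, -0.2, -1.4]
opening: 0.0087
grasp_force: 58.6
```

```bash
python3 - <<'E'
from h import *
m=bot.camera_model("wrist");im=bot.camera("wrist");o=bot.get_obs();print(o['ee_pos'],o['tcp_rot'],o['wrist_force'],o['torque'])
np.savez("w4.npz",**m,ee=o['ee_pos'],rot=o['tcp_rot']);cv2.imwrite("pics/w4.png",im)
a=cv2.resize(im[105:245,115:305],None,fx=4.2,fy=4.2,interpolation=cv2.INTER_CUBIC)
a=(255*(a/255.)**.6).astype(np.uint8)
cv2.imwrite("pics/w4c.png",a)
E
```

```text
[0.52667874 0.15154157 0.0804028 ] [1.79993106e+02 2.95081443e-03 1.40349548e+02] [-0.24918268 -0.3135506  -0.95152928] [-0.05621682 -0.01637985 -0.09348829]
```

View pics/w4c.png

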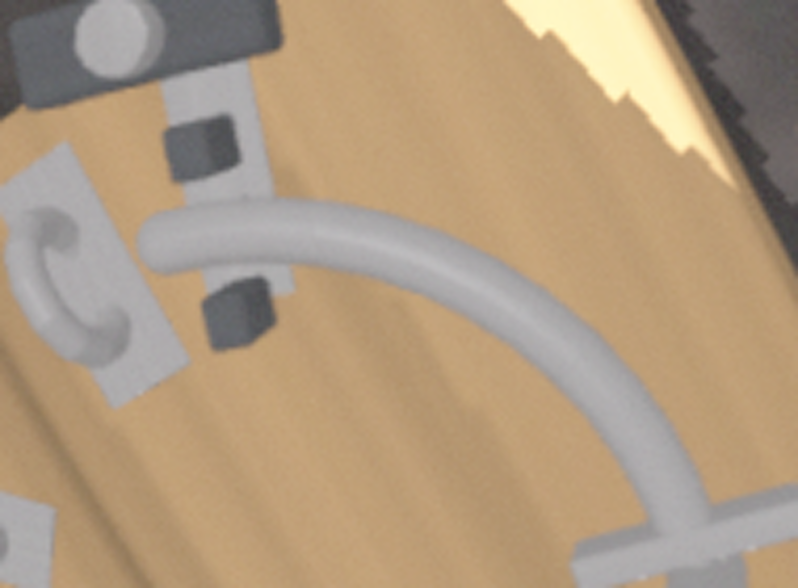

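```bash
sed -e 's/w3.npz/w4.npz/' -e 's/(152.5,249)/(92,274)/' fit.py > fit4.py; cat >> fit4.py <<'E'
for P in (r.x[:3],g):
    t=place(P,pol(.055,np.array([13.,61.]),.056)); e=place(b,pol(.055,np.array([180.,228]),.056)); print("gap pin-circle radial at eyes", [np.hypot(*(q[:2]-np.array(P[:2])))-.055 for q in e])
    print("centre shift needed",np.array(b[:2])-P[:2],"pin yaw in box",P[2]+12.33)
E
python3 fit4.py
```

```text
box [np.float64(0.4909708350683648), np.float64(0.109582852672217), -12.33]
eye_b foot/plate centre [[-45. 520.]]
eye_a feet [[126. 333.]
 [ 59. 215.]] top [[ 36. 301.]]
posts tops -8 [[238. 317.]
 [224. 151.]]
posts tops 0 [[189. 323.]
 [151. 162.]]
posts tops 8 [[143. 336.]
 [ 85. 185.]]
pin [4.90511785e-01 1.08910816e-01 1.55420135e+02] [ 0.39  1.11  0.02 -0.38  0.14 -0.57  0.1  -0.16  0.4  -0.41 -0.04  0.03
 -0.97  0.4 ]
pin from gripper [np.float64(0.4915831186427178), np.float64(0.10919423261263665), np.float64(156.3495481101745)]
gripper pin proj [[142. 255.]
 [209. 237.]
 [358. 243.]
 [503. 304.]
 [620. 411.]]
gap pin-circle radial at eyes [np.float64(-0.00029974906520303934), np.float64(-0.000764088835773051)]
centre shift needed [0.00045905 0.00067204] pin yaw in box 167.7501350095405
gap pin-circle radial at eyes [np.float64(0.000681703595027526), np.float64(0.0002748959499807163)]
centre shift needed [-0.00061228  0.00038862] pin yaw in box 168.67954811017452
```

```bash
cat > arc.py <<'E'
from h import *
import sys,json
def arc(dyaw,n,C=(.4912,.1093),R=.0552,zt=.0795,fix=1.0,hold=1):
    o=bot.get_obs();p=o['ee_pos'];y=o['tcp_rot'][2]%360
    t=np.deg2rad(y-90+np.linspace(0,dyaw,n+1)[1:])
    P=np.c_[C[0]+R*np.cos(t),C[1]+R*np.sin(t),np.full(n,zt)]
    t0=np.deg2rad(y-90);e=p-[C[0]+R*np.cos(t0),C[1]+R*np.sin(t0),zt]
    w=(1-np.arange(1,n+1)/n*fix)[:,None];P=P+e*w
    D=np.diff(np.r_[[p],P],axis=0)/.02
    ro=np.round(dyaw/n/8,3)
    print(o['time'],"pos",p,"yaw",y,"pinyaw box",y+16+12.33,"err",e.round(4),"F",o['wrist_force'].round(1))
    print(json.dumps([[float(v) for v in r] for r in D.round(2)]+[[0,0,0]]*hold),ro)
E
python3 -c "
from arc import *
arc(20,10)"
```

```text
9.9 pos [0.52667874 0.15154157 0.0804028 ] yaw 140.3495481101745 pinyaw box 168.67954811017452 err [ 0.0003 -0.0003  0.0009] F [-0.2 -0.3 -1. ]
[[-0.08, 0.06, -0.0], [-0.08, 0.06, -0.0], [-0.08, 0.06, -0.0], [-0.08, 0.05, -0.0], [-0.08, 0.05, -0.0], [-0.09, 0.05, -0.0], [-0.09, 0.04, -0.0], [-0.09, 0.04, -0.0], [-0.09, 0.04, -0.0], [-0.09, 0.04, -0.0], [0, 0, 0]] 0.25
```

Request:
carry_out(linear=[[-0.08,0.06,-0.02],[-0.08,0.06,-0.02],[-0.08,0.06,0],[-0.08,0.05,0],[-0.08,0.05,0],[0,0,0]], rotation=[[0,0,0.25],[0,0,0.25],[0,0,0.25],[0,0,0.25],[0,0,0.25],[0,0,0]], grip=[1,1,1,1,1,1])

```text
time: 10.5
ee_pos: [0.5187, 0.1573, 0.0798]
tcp_rot: [180.0, 0.0, 150.4]
wrist_force: [0.3, -0.8, -0.6]
opening: 0.0091
grasp_force: 58.5
```

Request:
carry_out(linear=[[-0.04,0.02,0],[-0.04,0.02,0],[-0.04,0.02,0],[-0.05,0.02,0],[0,0,0]], rotation=[[0,0,0.125],[0,0,0.125],[0,0,0.125],[0,0,0.125],[0,0,0]], grip=[1,1,1,1,1])

```text
time: 11.0
ee_pos: [0.5151, 0.1588, 0.0795]
tcp_rot: [-180.0, -0.0, 154.4]
wrist_force: [0.2, -0.2, -0.5]
opening: 0.0089
grasp_force: 58.5
```

```bash
python3 -c "
from arc import *
arc(20,10)"
```

```text
11.0 pos [0.51511875 0.15878258 0.07947955] yaw 154.39994113848292 pinyaw box 182.72994113848293 err [ 0.0001 -0.0003 -0.    ] F [ 0.2 -0.2 -0.5]
[[-0.09, 0.04, 0.0], [-0.09, 0.04, 0.0], [-0.09, 0.04, 0.0], [-0.09, 0.03, 0.0], [-0.09, 0.03, 0.0], [-0.09, 0.03, 0.0], [-0.09, 0.02, 0.0], [-0.1, 0.02, 0.0], [-0.1, 0.02, 0.0], [-0.1, 0.01, 0.0], [0, 0, 0]] 0.25
```

Request:
carry_out(linear=[[-0.09,0.04,0],[-0.09,0.04,0],[-0.09,0.04,0],[-0.09,0.03,0],[-0.09,0.03,0],[-0.09,0.03,0],[-0.09,0.02,0],[-0.1,0.02,0],[-0.1,0.02,0],[-0.1,0.01,0],[0,0,0]], rotation=[[0,0,0.25],[0,0,0.25],[0,0,0.25],[0,0,0.25],[0,0,0.25],[0,0,0.25],[0,0,0.25],[0,0,0.25],[0,0,0.25],[0,0,0.25],[0,0,0]], grip=[1,1,1,1,1,1,1,1,1,1,1])

```text
time: 12.1
ee_pos: [0.4965, 0.1643, 0.0795]
tcp_rot: [180.0, 0.0, 174.4]
wrist_force: [-0.2, -1.0, -1.5]
opening: 0.0086
grasp_force: 58.5
```

```bash
python3 -c "
from arc import *
arc(20,10)"
```

```text
12.1 pos [0.49650047 0.1643437  0.07952023] yaw 174.37582366810472 pinyaw box 202.70582366810473 err [-0.0001  0.0001  0.    ] F [-0.2 -1.  -1.5]
[[-0.1, 0.01, -0.0], [-0.1, 0.0, -0.0], [-0.1, 0.0, -0.0], [-0.1, -0.0, -0.0], [-0.1, -0.01, -0.0], [-0.1, -0.01, -0.0], [-0.09, -0.01, -0.0], [-0.09, -0.02, -0.0], [-0.09, -0.02, -0.0], [-0.09, -0.02, -0.0], [0, 0, 0]] 0.25
```

Request:
carry_out(linear=[[-0.1,0.01,0],[-0.1,0,0],[-0.1,0,0],[-0.1,0,0],[-0.1,-0.01,0],[-0.1,-0.01,0],[-0.09,-0.01,0],[-0.09,-0.02,0],[-0.09,-0.02,0],[-0.09,-0.02,0],[0,0,0]], rotation=[[0,0,0.25],[0,0,0.25],[0,0,0.25],[0,0,0.25],[0,0,0.25],[0,0,0.25],[0,0,0.25],[0,0,0.25],[0,0,0.25],[0,0,0.25],[0,0,0]], grip=[1,1,1,1,1,1,1,1,1,1,1])

```text
time: 13.2
ee_pos: [0.4774, 0.1627, 0.0795]
tcp_rot: [-180.0, 0.0, -165.7]
wrist_force: [0.1, 0.1, -1.0]
opening: 0.0089
grasp_force: 58.5
```

```bash
python3 - <<'E'
from arc import *
arc(10,10)
m=bot.camera_model("wrist");im=bot.camera("wrist");o=bot.get_obs();cv2.imwrite("pics/w5.png",im)
b=[.491,.1093,-12.33]
e=proj("wrist",place(b,pol(.055,np.array([180,228.]),.056)),m);print(e)
x,y=e.mean(0).astype(int);a=im[max(0,y-60):y+60,max(0,x-75):x+75];print(max(0,x-75),max(0,y-60))
a=cv2.resize(a,None,fx=4.8,fy=4.8,interpolation=cv2.INTER_CUBIC);a=(255*(a/255.)**.6).astype(np.uint8);cv2.imwrite("pics/w5c.png",a)
E
```

```text
13.2 pos [0.47737889 0.16270206 0.07950137] yaw 194.3215070350492 pinyaw box 222.6515070350492 err [-0.0002 -0.0001  0.    ] F [ 0.1  0.1 -1. ]
[[-0.05, -0.01, -0.0], [-0.05, -0.01, -0.0], [-0.05, -0.01, -0.0], [-0.05, -0.01, -0.0], [-0.04, -0.02, -0.0], [-0.04, -0.02, -0.0], [-0.04, -0.02, -0.0], [-0.04, -0.02, -0.0], [-0.04, -0.02, -0.0], [-0.04, -0.02, -0.0], [0, 0, 0]] 0.125
[[222.33767171 169.81576045]
 [140.69451885 168.20629729]]
106 109
```

Request:
carry_out(linear=[[-0.05,-0.01,0],[-0.05,-0.01,0],[-0.05,-0.01,0],[-0.05,-0.01,0],[-0.04,-0.02,0],[0,0,0]], rotation=[[0,0,0.125],[0,0,0.125],[0,0,0.125],[0,0,0.125],[0,0,0.125],[0,0,0]], grip=[1,1,1,1,1,1])

```text
time: 13.85
ee_pos: [0.4726, 0.1615, 0.0796]
tcp_rot: [180.0, 0.0, -160.6]
wrist_force: [0.0, -0.4, -1.0]
opening: 0.0089
grasp_force: 58.5
```

Request:
carry_out(linear=[[-0.05,-0.02,0],[-0.05,-0.02,0],[-0.04,-0.02,0],[-0.04,-0.02,0],[-0.04,-0.02,0],[0,0,0]], rotation=[[0,0,0.125],[0,0,0.125],[0,0,0.125],[0,0,0.125],[0,0,0.125],[0,0,0]], grip=[1,1,1,1,1,1])

```text
time: 14.45
ee_pos: [0.4682, 0.1595, 0.0795]
tcp_rot: [180.0, 0.0, -155.6]
wrist_force: [0.9, 0.5, -2.1]
opening: 0.0087
grasp_force: 58.5
```

```bash
python3 -c "
from arc import *
arc(5,5)"
```

```text
14.45 pos [0.46815151 0.15950061 0.07952223] yaw 204.4010433907325 pinyaw box 232.7310433907325 err [-0.0002 -0.0001  0.    ] F [ 0.9  0.5 -2.1]
[[-0.04, -0.02, -0.0], [-0.04, -0.02, -0.0], [-0.04, -0.02, -0.0], [-0.04, -0.02, -0.0], [-0.04, -0.02, -0.0], [0, 0, 0]] 0.125
```

Request:
carry_out(linear=[[-0.04,-0.02,0],[-0.04,-0.02,0],[-0.04,-0.02,0],[-0.04,-0.025,0],[0,0,0],[0,0,0]], rotation=[[0,0,0.125],[0,0,0.125],[0,0,0.125],[0,0,0.125],[0,0,0],[0,0,0]], grip=[1,1,1,1,1,1])

```text
time: 15.05
ee_pos: [0.465, 0.1578, 0.0795]
tcp_rot: [-180.0, 0.0, -151.7]
wrist_force: [-0.2, 0.5, -2.5]
opening: 0.009
grasp_force: 58.5
```

Request:
carry_out(linear=[[-0.019,-0.013,0],[-0.019,-0.013,0],[0,0,0],[0,0,0]], rotation=[[0,0,0.0625],[0,0,0.0625],[0,0,0],[0,0,0]], grip=[1,1,1,1])

```text
time: 15.45
ee_pos: [0.4643, 0.1573, 0.0795]
tcp_rot: [180.0, 0.0, -150.6]
wrist_force: [-0.2, 0.3, -1.1]
opening: 0.0089
grasp_force: 58.5
```

Request:
carry_out(linear=[[-0.019,-0.013,0],[-0.019,-0.013,0],[0,0,0],[0,0,0]], rotation=[[0,0,0.0625],[0,0,0.0625],[0,0,0],[0,0,0]], grip=[1,1,1,1])

```text
time: 15.85
ee_pos: [0.4636, 0.1569, 0.0795]
tcp_rot: [180.0, 0.0, -149.6]
wrist_force: [0.6, 1.9, -1.7]
opening: 0.0091
grasp_force: 58.5
```

```bash
python3 -c "
from arc import *
arc(2,4);print(bot.get_obs()['torque'])"
```

```text
15.85 pos [0.46362723 0.15692898 0.07953881] yaw 210.35291170185704 pinyaw box 238.68291170185705 err [ 0.0003 -0.      0.    ] F [ 0.6  1.9 -1.7]
[[-0.02, -0.01, -0.0], [-0.02, -0.01, -0.0], [-0.02, -0.01, -0.0], [-0.02, -0.01, -0.0], [0, 0, 0]] 0.062
[ 0.50455888 -0.32711807  0.07268404]
```

Request:
carry_out(linear=[[0,0,0]], rotation=[[0,0,0]], grip=[1])

```text
time: 15.95
ee_pos: [0.4636, 0.1569, 0.0795]
tcp_rot: [180.0, 0.0, -149.6]
wrist_force: [1.8, 1.5, -1.8]
opening: 0.009
grasp_force: 58.5
```

```bash
cat > f.py <<'E'
from h import *
o=bot.get_obs();print(o['time'],o['ee_pos'].round(5),(o['tcp_rot'][2]%360).round(2),o['wrist_force'].round(2),o['torque'].round(3))
E
python3 f.py
```

```text
15.95 [0.46361 0.1569  0.07955] 210.35 [ 1.77  1.53 -1.81] [ 0.55  -0.301  0.073]
```

Request:
carry_out(linear=[[-0.01,-0.007,0],[0,0,0],[0,0,0]], rotation=[[0,0,0.0312],[0,0,0],[0,0,0]], grip=[1,1,1])

```text
time: 16.25
ee_pos: [0.4634, 0.1567, 0.0795]
tcp_rot: [180.0, 0.0, -149.4]
wrist_force: [1.8, 2.8, -1.6]
opening: 0.0089
grasp_force: 58.5
```

```bash
python3 f.py
```

```text
16.25 [0.46339 0.15673 0.07953] 210.6 [ 1.75  2.76 -1.61] [ 0.687 -0.413  0.045]
```

Request:
carry_out(linear=[[-0.02,-0.013,0],[0,0,0],[0,0,0]], rotation=[[0,0,0.06],[0,0,0],[0,0,0]], grip=[1,1,1])

```text
time: 16.55
ee_pos: [0.4631, 0.1565, 0.0796]
tcp_rot: [180.0, 0.0, -148.9]
wrist_force: [2.6, 4.3, -1.8]
opening: 0.0086
grasp_force: 58.5
```

```bash
python3 f.py
```

```text
16.55 [0.46306 0.15654 0.07959] 211.09 [ 2.57  4.3  -1.83] [ 0.915 -0.612  0.018]
```

Request:
carry_out(linear=[[-0.02,-0.013,0],[0,0,0],[0,0,0]], rotation=[[0,0,0.06],[0,0,0],[0,0,0]], grip=[1,1,1])

```text
time: 16.85
ee_pos: [0.4627, 0.1564, 0.0796]
tcp_rot: [180.0, 0.0, -148.4]
wrist_force: [1.9, 5.2, -1.9]
opening: 0.0089
grasp_force: 58.5
```

```bash
python3 f.py
```

```text
16.85 [0.46274 0.15638 0.0796 ] 211.58 [ 1.89  5.18 -1.88] [ 1.111 -0.726 -0.033]
```

Request:
carry_out(linear=[[0,0,0]], rotation=[[0,0,0]], grip=[1])

```text
time: 16.95
ee_pos: [0.4627, 0.1564, 0.0796]
tcp_rot: [180.0, 0.0, -148.4]
wrist_force: [2.9, 4.7, -1.4]
opening: 0.0087
grasp_force: 58.5
```

```bash
python3 f.py
```

```text
16.95 [0.46273 0.15638 0.0796 ] 211.58 [ 2.94  4.72 -1.4 ] [ 1.088 -0.689  0.119]
```

Request:
carry_out(linear=[[-0.014,-0.01,0],[0,0,0],[0,0,0],[0,0,0],[0,0,0]], rotation=[[0,0,0.04],[0,0,0],[0,0,0],[0,0,0],[0,0,0]], grip=[1,1,1,1,1])

```text
time: 17.45
ee_pos: [0.4625, 0.1563, 0.0796]
tcp_rot: [180.0, 0.1, -148.1]
wrist_force: [3.1, 4.8, -2.2]
opening: 0.0089
grasp_force: 58.4
```

```bash
python3 f.py
```

```text
17.45 [0.46254 0.15629 0.07962] 211.9 [ 3.06  4.78 -2.21] [ 1.242 -0.791  0.077]
```

Request:
carry_out(linear=[[0,0,0],[0,0,0],[0,0,0],[0,0,0]], rotation=[[0,0,0],[0,0,0],[0,0,0],[0,0,0]], grip=[1,1,1,1])

```text
time: 17.85
ee_pos: [0.4626, 0.1563, 0.0796]
tcp_rot: [180.0, 0.1, -148.1]
wrist_force: [3.9, 5.2, -1.9]
opening: 0.0086
grasp_force: 58.4
```

```bash
python3 - <<'E'
from h import *
exec(open("f.py").read())
m=bot.camera_model("wrist");im=bot.camera("wrist");cv2.imwrite("pics/w6.png",im)
a=im[60:290,60:360];a=cv2.resize(a,None,fx=2.6,fy=2.6,interpolation=cv2.INTER_CUBIC);cv2.imwrite("pics/w6c.png",(255*(a/255.)**.6).astype(np.uint8))
E
```

```text
17.85 [0.46255 0.15629 0.07963] 211.9 [ 3.88  5.2  -1.88] [ 1.251 -0.767  0.09 ]
```

View pics/w6c.png

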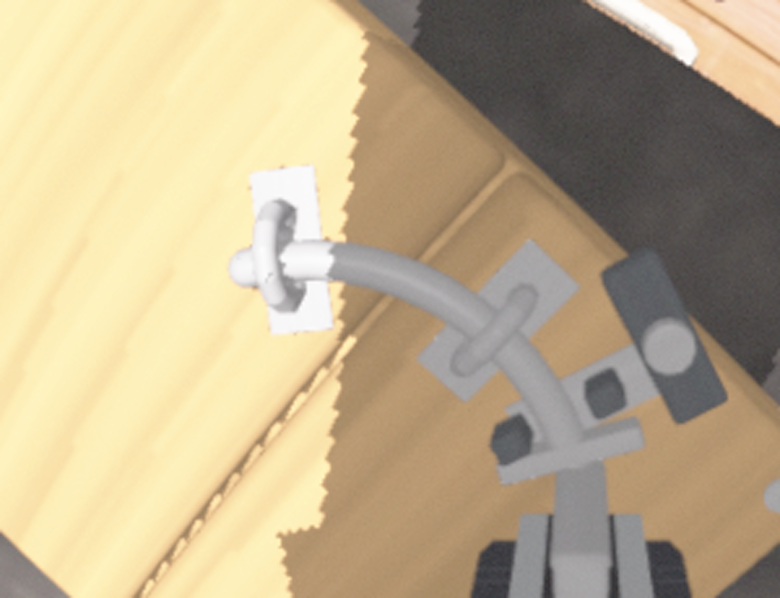

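The last view shows the pin through eye_a (490,330) and eye_b (275,255), with its crossbar against the posts at (512,440). I'll nudge it, hold, then unload.

Request:
carry_out(linear=[[-0.007,-0.005,0],[0,0,0],[0,0,0],[0,0,0],[0,0,0],[0,0,0],[0,0,0]], rotation=[[0,0,0.02],[0,0,0],[0,0,0],[0,0,0],[0,0,0],[0,0,0],[0,0,0]], grip=[1,1,1,1,1,1,1])

```text
time: 18.6
ee_pos: [0.4624, 0.1562, 0.0796]
tcp_rot: [180.0, 0.1, -147.9]
wrist_force: [4.1, 5.4, -2.3]
opening: 0.0088
grasp_force: 58.4
```

```bash
python3 f.py
```

```text
18.6 [0.46245 0.15622 0.07964] 212.06 [ 4.13  5.39 -2.33] [ 1.301 -0.844  0.027]
```

Request:
carry_out(linear=[[0.02,0.013,0],[0.02,0.013,0],[0.02,0.013,0],[0.01,0.007,0],[0,0,0],[0,0,0]], rotation=[[0,0,-0.06],[0,0,-0.06],[0,0,-0.06],[0,0,-0.03],[0,0,0],[0,0,0]], grip=[1,1,1,1,1,1])

```text
time: 19.2
ee_pos: [0.4635, 0.1567, 0.0795]
tcp_rot: [-180.0, -0.0, -149.6]
wrist_force: [1.4, 3.1, -0.4]
opening: 0.0089
grasp_force: 58.6
```

```bash
python3 f.py
```

```text
19.2 [0.46346 0.15669 0.0795 ] 210.36 [ 1.45  3.07 -0.36] [ 0.7   -0.482  0.025]
```

Request:
carry_out(linear=[[0.02,0.013,0],[0.015,0.01,0],[0,0,-0.03],[0,0,-0.03],[0,0,0],[0,0,0]], rotation=[[0,0,-0.06],[0,0,-0.045],[0,0,0],[0,0,0],[0,0,0],[0,0,0]], grip=[1,1,1,1,1,1])

```text
time: 19.8
ee_pos: [0.4641, 0.1571, 0.0782]
tcp_rot: [-180.0, -0.0, -150.5]
wrist_force: [0.9, 1.7, 0.2]
opening: 0.0088
grasp_force: 58.7
```

```bash
python3 f.py
```

```text
19.8 [0.46409 0.1571  0.07817] 209.52 [0.88 1.71 0.21] [ 0.197 -0.26   0.037]
```

Request:
carry_out(linear=[[0,0,0],[0,0,0],[0,0,0],[0,0,0],[0,0,0],[0,0,0]], rotation=[[0,0,0],[0,0,0],[0,0,0],[0,0,0],[0,0,0],[0,0,0]], grip=[0.7,0.6,0.5,0.4,0.4,0.4], grip_force=20)

```text
time: 20.4
ee_pos: [0.4642, 0.1572, 0.0783]
tcp_rot: [-180.0, -0.0, -150.5]
wrist_force: [0.1, 0.0, -0.2]
opening: 0.0255
grasp_force: 0.0
```

Request:
carry_out(linear=[[0,0,0.2],[0,0,0.4],[0,0,0.6],[0,0,0.8],[0,0,0.9],[0,0,0.9],[0,0,0.9],[0,0,0.9],[0,0,0]], rotation=[[0,0,0],[0,0,0],[0,0,0],[0,0,0],[0,0,0],[0,0,0],[0,0,0],[0,0,0],[0,0,0]], grip=[0.4,0.4,0.4,0.4,0.4,0.4,0.4,0.4,0.4])

```text
time: 21.3
ee_pos: [0.4652, 0.1575, 0.1937]
tcp_rot: [-179.9, 0.3, -150.5]
wrist_force: [0.3, 0.6, 1.1]
opening: 0.0259
grasp_force: 0.0
```

```bash
python3 - <<'E'
from h import *
exec(open("f.py").read())
m=bot.camera_model("wrist");im=bot.camera("wrist");cv2.imwrite("pics/w7.png",im)
# pin tip check: gray/white bar beyond eye_b along circle: print saturation along circle at mid height
hsv=cv2.cvtColor(im,cv2.COLOR_BGR2HSV);b=[.491,.1093,-12.33]
an=np.arange(120,262,4.)
u=proj("wrist",place(b,pol(.055,an,.055)),m).round().astype(int)
print([(int(a),int(hsv[v,x,1])) for a,(x,v) in zip(an,u)])
for n,p in [("salt",(.5502,-.1443,.09)),("jar",(.4449,-.1434,.106))]: pass
t=bot.camera("top");d=cv2.absdiff(t,cv2.imread("pics/top0.png"))[155:270,265:300];print("bystander diff",(d.max(2)>40).sum())
E
```

```text
21.3 [0.46523 0.15754 0.19371] 209.52 [0.32 0.58 1.13] [ 0.031 -0.052 -0.037]
[(120, 8), (124, 4), (128, 6), (132, 6), (136, 2), (140, 5), (144, 5), (148, 8), (152, 4), (156, 8), (160, 2), (164, 8), (168, 9), (172, 6), (176, 4), (180, 6), (184, 4), (188, 7), (192, 5), (196, 4), (200, 7), (204, 3), (208, 3), (212, 5), (216, 7), (220, 1), (224, 1), (228, 4), (232, 1), (236, 2), (240, 96), (244, 90), (248, 92), (252, 93), (256, 95), (260, 95)]
bystander diff 37
```

```bash
python3 -c "
from workcell import bot
print(bot.job_done())"
```

```text
the job is handed in; nothing more can be done
None
```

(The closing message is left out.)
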